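# Seat two weld washers in the jig plate

## Task

Two aluminium washers, a large and a small one, lie loose on top of the dark welding jig plate. Push each across the plate with the fingertips until it drops over the rim into the round nest of its own size and lies flat in it; do not pinch a washer between the fingers, press hard on it or lift it off the plate. Leave the other things on the plate and the bench where they are.

Things in the scene. Friction and masses are not known exactly. Their poses are not given: they have to be found in the camera images.
- jig: dark steel jig plate, 260 (its x) by 320 (its y) by 30 mm thick, fixed to the bench, turned by up to 0.35 rad. Origin: centre of its underside; z up, its flat top is at z = 30 mm. Two round blind nests, 12 mm deep with bright floors, lie in its far half (+x). A fixed steel pillar 18 mm in diameter and 35 mm tall stands on the top in each far corner, at x = 115, y = +145 and -145 mm.
- nest_large (a point): centre of the floor of the large nest: bore 64 mm in diameter, 12 mm deep, so this point lies 12 mm under the plate's top, at x = 50, y = 68 mm in the plate's frame
- nest_small (a point): centre of the floor of the small nest: bore 48 mm in diameter, 12 mm deep, this point 12 mm under the plate's top, at x = 50, y = -68 mm in the plate's frame
- washer_large: large loose aluminium washer, 60 mm outside, 20 mm hole, 10 mm thick, about 70 g; lies flat on the near half of the plate, on either side. Origin: centre of its underside. Seated in its nest its top is 2 mm below the plate's top.
- washer_small: small loose aluminium washer, 44 mm outside, 14 mm hole, 10 mm thick, about 38 g; lies flat on the near half of the plate, on the side the large one is not on. Origin: centre of its underside. Seated in its nest its top is 2 mm below the plate's top. It would also drop into the large nest, which is wrong.
- bush: loose aluminium bush (bystander) standing on the plate near the middle of its far edge, 28 mm in diameter, 40 mm tall. Origin: centre of its underside
- pin: loose steel headed pin (bystander) standing on the plate near the middle of its near edge, 12 mm shank, 18 mm head, about 35 mm tall. Origin: centre of its underside
- hammer: hammer lying on the bench to the left of the plate (bystander). Origin: about its middle, on the bench
- brush: brush lying on the bench to the right of the plate (bystander). Origin: about its middle, on the bench
Not all that is in view belongs to the job. Leave any brown or pink look-alike of the washer_large alone. What is shaped like the washer_small but red or yellow is not meant.

How it is judged:
By the outcome, as a careful person would: the job done as asked, in the order asked, and still so for the second after the job is handed in, with the robot touching nothing.
It also fails if it takes over 64 s, if anything falls off the work surface, if the arm or the gripper's body presses on something with over 40 N, if the wrist force passes 120 N, or if a joint passes its speed limit or range.

## Robot

A 6-joint arm with a two-finger parallel gripper is mounted at the origin on the work surface. World frame = base frame: x ahead of the robot, y to its left, z up, the work surface at z = 0. Lengths are in m, angles in rad, forces in N, time in s.
With the tool pointing down it reaches from about 0.35 to 0.975 m from the base axis. Payload 4.9 kg.
Tool frame: the origin (TCP) lies midway between the tips of the shut fingers; the grasp point (between the pads) lies 19 mm behind it; x points along the fingers, y is the direction in which the jaws open and shut, and the axes are right-handed (so a half turn about x gives the same grasp; the last joint's range is limited). The gripper opens to 85 mm and grips with 20 to 120 N. Pads are 22 mm wide; open, the fingers measure 114 mm over their backs; the gripper's body (76 mm by 85 mm) begins 54 mm behind the grasp point. The pads swing forward as they close: fully open they stand 13 mm farther back than shut.
Start: joints at [1.212, 0.053, 1.613, -0, 1.476, -0.119], TCP at [0.148, 0.607, 0.231] pointing down, gripper open.
Joint ranges: [-3.01, 3.01], [-1.01, 2.22], [0.06, 2.58], [-1.02, 4.17], [0.09, 2.62], [-3.14, 3.14]. Speed limits (rad/s): [2.57, 2.57, 3.14, 3.14, 3.14, 3.14].

## Interface

Orientations are given as a unit quaternion [w, x, y, z].
In Python, from plant import manip gives the robot as it stands.
- The arm moves only by the tool send_rows, never from a script. Its argument "motion" is a list that holds one entry, the list of rows, each a list of 6 numbers: the shift along the world's x, y, z in cm, then the turn, a rotation vector about the world's x, y, z in rad. A call has 1 to 12 rows; each row shifts and turns the commanded pose from where the row before left it; what a row does not reach is not made up. A row lasts 1/12 s, in which the tool goes at most 41.7 mm and 7.16 degrees, less where a joint would pass 70% of its speed; a pose out of reach is approached as far as the arm can. A call with a gripper value outside its range is refused whole. "fingers" is the closure, from 0 (fully open) to 1 (shut), set as the call begins (left out, the last holds). The fingers move at their own pace and stop on an object; the grip force is fixed at half the most. Time passes only in rows, so rows that do not move let the fingers close. It gives the time, the measured TCP pose, the force and the opening at its end, in the units of the state.
- manip.state(): the state, without advancing time (a new reading comes with each control period).
- manip.grab_frame(name): name is "side" or "top"; returns the picture (420x560x3 uint8, red, green, blue); there is no depth.
- manip.calibration(name): a dict with "mtx" (3x3 intrinsics, pixels), "cam_to_world" (4x4, takes a point from camera to world coordinates). Camera axes: x right, y up, looking along -z (the intrinsics and any distortion apply to the point x, -y, -z); pixel columns grow to the right and rows downward; lengths in m; the calibration is good to about 2 mm. A picture is of the moment at which its call begins. calibration takes no time and is no camera call.
- manip.job_done(): hands the job in, once; it reports no verdict.
Trained networks look in the newest picture that a camera, given by its name, has taken for a name from the list of things; names that differ only in an ending like _2 or _b are one class to them, and where a whole thing is asked for, a point or a joint stands for the part that bears it (a point fixed in the world has none). Each returns a list of dicts, best first, with "confidence" (0 to 1); they miss things now and then, are a little off and sometimes report something else, mostly with a low value. They report only what shows in the picture. A call takes as long as a camera call. They do not tell look-alikes from the thing itself.
- manip.boxes_of(query, camera): "centre" ([x, y, z] in m, in the coordinates of the camera as it stood for that picture, good to about 4 mm: the middle of the surface that is visible of it).
- manip.trace(query, camera): "region" (420x560 bool, what is visible of it).
- manip.landmark_of(query, camera): "centre" ([x, y, z] in m, in the coordinates of the camera as it stood for that picture, good to about 4 mm: a listed point, or the origin of a listed thing).
The state is a dict: "time": time; "joint_pos": joint angles; "joint_vel": joint speeds; "joint_efforts": joint torques, N m; "tool_pos": TCP position; "tool_rot": TCP orientation; "contact_force": force on the tool from outside, world axes, zero at the start; "ft_torque": the same for the moment, N m; "gripper_width": opening from 0.0 (shut) to 1.0 (fully open).
Only numpy, scipy, OpenCV 4.12 (cv2) and the standard library are available. Lean on these libraries where they do the work, as an engineer would, in place of code of your own. Each camera call takes 0.05 s, during which the arm holds its last target.

## Working session

There is one attempt and no reset: what is moved stays moved. The work goes in short steps, Python scripts to look and compute and a tool call to move; the robot and the scene stay as the last step left them, time stands still between calls to the robot, and variables do not carry over. Pictures are saved under pics/ and viewed, and the job is handed in when it is done.

Besides the shell and the picture viewer there is one more tool, called as name(argument=value, ...), one argument or row to a line, values as JSON. send_rows: Moves the arm, as the interface text tells. Its arguments: {"type":"object","properties":{"motion":{"type":"array","items":{"type":"array","items":{"type":"array","items":{"type":"number"}}}},"fingers":{"type":"number"}},"required":["motion"]}

```bash
mkdir -p pics; ls; python3 - <<'E'
from plant import manip
import cv2
for n in("top","side"):
    f=manip.grab_frame(n); cv2.imwrite(f"pics/{n}0.png",cv2.cvtColor(f,cv2.COLOR_RGB2BGR))
    c=manip.calibration(n); print(n,c)
print(manip.state())
E
```

```text
pics
top {'mtx': array([[429.3817453 ,   0.        , 279.10536821],
       [  0.        , 429.3817453 , 208.43787356],
       [  0.        ,   0.        ,   1.        ]]), 'cam_to_world': array([[-2.09551796e-02,  9.94438342e-01, -1.03214655e-01,
         4.00898427e-01],
       [-9.99778102e-01, -2.06210317e-02,  4.30350745e-03,
         4.04427521e-04],
       [ 2.15118014e-03,  1.03281932e-01,  9.94649795e-01,
         1.01278215e+00],
       [ 0.00000000e+00,  0.00000000e+00,  0.00000000e+00,
         1.00000000e+00]])}
side {'mtx': array([[439.85357778,   0.        , 274.6322753 ],
       [  0.        , 439.85357778, 211.35498679],
       [  0.        ,   0.        ,   1.        ]]), 'cam_to_world': array([[-0.95904332,  0.19943399, -0.20115166,  0.3002601 ],
       [-0.28239561, -0.61775583,  0.73391447,  0.82966704],
       [ 0.02210488,  0.76066012,  0.64877389,  0.78947427],
       [ 0.        ,  0.        ,  0.        ,  1.        ]])}
{'time': 0.1, 'joint_pos': array([ 1.21197764e+00,  5.33152080e-02,  1.61415690e+00,  2.04204802e-05,
        1.47594832e+00, -1.18964068e-01]), 'joint_vel': array([ 7.88189620e-05, -8.48653300e-04, -2.99218385e-03, -1.08895799e-03,
       -3.64026535e-03, -7.87955190e-05]), 'joint_efforts': array([ 2.86731074e-04, -3.94900596e+01, -3.71364713e+01, -1.29167311e-04,
        3.85712789e-03,  9.12400422e-08]), 'tool_pos': array([0.14825406, 0.60659723, 0.2301707 ]), 'tool_rot': array([ 0.7018676 ,  0.08397277,  0.70218739, -0.0852251 ]), 'contact_force': array([-0.09650477, -0.65316535, -0.58572373]), 'ft_torque': array([0.04508527, 0.04150368, 0.01021392]), 'gripper_width': 0.9949890032056142}
```

View pics/top0.png

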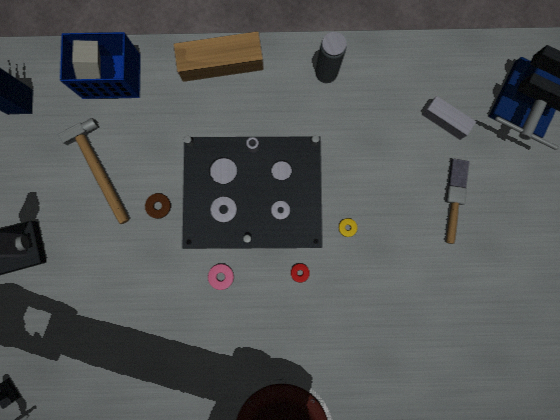

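View pics/side0.png

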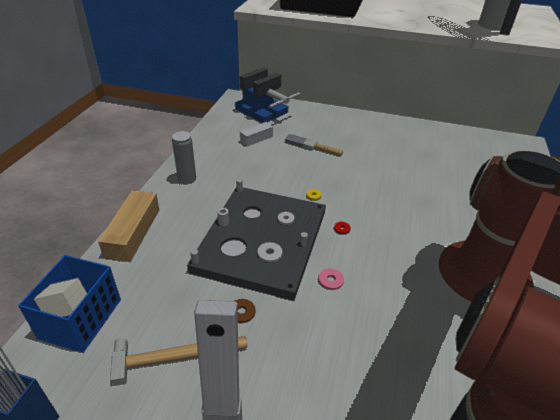

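The top view shows the silver large washer at (223,209) and the silver small washer at (280,210), both on the plate. The nests are at (223,171) and (281,171), the bush at (252,143) and the pin at (247,239). The look-alikes all lie on the bench: brown (158,206), pink (221,277), red (300,272) and yellow (348,227). The two silver ones on the plate fit the description. Next I'll measure and check a crop.

```bash
cat > h.py <<'E'
from plant import manip
import numpy as np, cv2
def ray(cam,uv,z):
    c=manip.calibration(cam);K=c["mtx"];T=c["cam_to_world"]
    d=np.array([(uv[0]-K[0,2])/K[0,0],-(uv[1]-K[1,2])/K[1,1],-1.]);d=T[:3,:3]@d;o=T[:3,3]
    return o+d*(z-o[2])/d[2]
def proj(cam,p):
    c=manip.calibration(cam);K=c["mtx"];T=c["cam_to_world"]
    q=T[:3,:3].T@(np.array(p)-T[:3,3]);return np.array([K[0,2]+K[0,0]*q[0]/-q[2],K[1,2]+K[1,1]*q[1]/q[2]])
def net(f,q,cam):
    r=getattr(manip,f)(q,cam);c=manip.calibration(cam)["cam_to_world"]
    return [(round(x["confidence"],2),np.round(c[:3,:3]@np.array(x["centre"])+c[:3,3],4)) for x in r]
def save(cam,name,crop=None,s=1):
    f=manip.grab_frame(cam)
    g=f if crop is None else f[crop[1]:crop[3],crop[0]:crop[2]]
    cv2.imwrite(f"pics/{name}.png",cv2.cvtColor(cv2.resize(g,None,fx=s,fy=s,interpolation=cv2.INTER_CUBIC),cv2.COLOR_RGB2BGR));return f
E
python3 - <<'E'
from h import *
f=save("top","crop1",(170,125,335,260),4)
for q in("jig","nest_large","nest_small","washer_large","washer_small","bush","pin"): print(q,net("landmark_of",q,"top")[:3])
# blobs
g=cv2.cvtColor(f,cv2.COLOR_RGB2GRAY).astype(float)
import numpy as np
for q,z in(("washer_large",.04),("washer_small",.04)):
    for x in manip.trace(q,"top"):
        r=x["region"].astype(np.uint8);c,_=cv2.findContours(r,0,1);c=max(c,key=cv2.contourArea);(e,ax,_)=cv2.fitEllipse(c)
        print(q,x["confidence"],e,ax,ray("top",e,z))
r=manip.trace("jig","top")[0]["region"].astype(np.uint8)
c,_=cv2.findContours(r,0,1);c=max(c,key=cv2.contourArea);b=cv2.minAreaRect(c);print(b)
for p in cv2.boxPoints(b):print(p,ray("top",p,.03))
_,t=cv2.threshold(g[125:260,170:335].astype(np.uint8),110,255,0)
n,l,s,ce=cv2.connectedComponentsWithStats(t)
for i in range(1,n):
    if 30<s[i,4]<900:print(s[i],ce[i]+[170,125])
E
```

```text
jig [(0.95, array([0.5424, 0.0601, 0.0021]))]
nest_large [(0.7, array([0.5929, 0.1231, 0.0165])), (0.35, array([ 0.501 , -0.0047,  0.0302]))]
nest_small [(0.87, array([ 0.5928, -0.0116,  0.0157])), (0.46, array([ 0.5148, -0.4163,  0.0006]))]
washer_large [(0.97, array([ 0.5206,  0.2862, -0.0018])), (0.95, array([0.3473, 0.137 , 0.0019])), (0.57, array([0.5024, 0.1242, 0.0296]))]
washer_small [(0.75, array([ 0.4602, -0.1622, -0.0021])), (0.5, array([ 0.3546, -0.0464,  0.0055])), (0.49, array([ 0.5031, -0.0056,  0.0294]))]
bush [(0.61, array([0.6468, 0.0477, 0.0303])), (0.6, array([ 0.5028, -0.0083,  0.0314]))]
pin [(0.6, array([0.4309, 0.0706, 0.0338]))]
washer_large 0.98 (220.6468963623047, 276.58990478515625) (24.919227600097656, 25.45378875732422) [0.35110107 0.13033976 0.04      ]
washer_large 0.76 (223.52809143066406, 209.2338409423828) (24.76424789428711, 25.492137908935547) [0.50264561 0.12273694 0.04      ]
washer_large 0.64 (157.7771759033203, 205.40899658203125) (24.151927947998047, 25.07288932800293) [0.51450927 0.27237755 0.04      ]
washer_small 0.7 (280.4996337890625, 20
[... 745 characters left out ...]
1429]
[ 19   7  45   5 102] [213.10784314 134.19607843]
[141   6  24  14 142] [325.02112676 136.09859155]
[77 13 11 11 39] [252.25641026 142.8974359 ]
[152  20  13   8  31] [326.29032258 147.03225806]
[  0  35  13  29 163] [176.11656442 173.94478528]
[ 41  34  25  25 492] [223.09552846 170.62398374]
[102  37  19  18 267] [281.02247191 170.31835206]
[ 41  72  25  25 413] [223.13801453 208.99273608]
[152  72  13  20 117] [327.82905983 205.74358974]
[102  76  18  18 212] [280.25       209.69811321]
[153  94  12   7  39] [328.33333333 222.15384615]
[ 74 111   6   6  31] [246.70967742 238.70967742]
[125 112  40  23 278] [322.76618705 247.83093525]
[ 26 124  41  11 176] [217.82954545 252.47727273]
```

View pics/crop1.png

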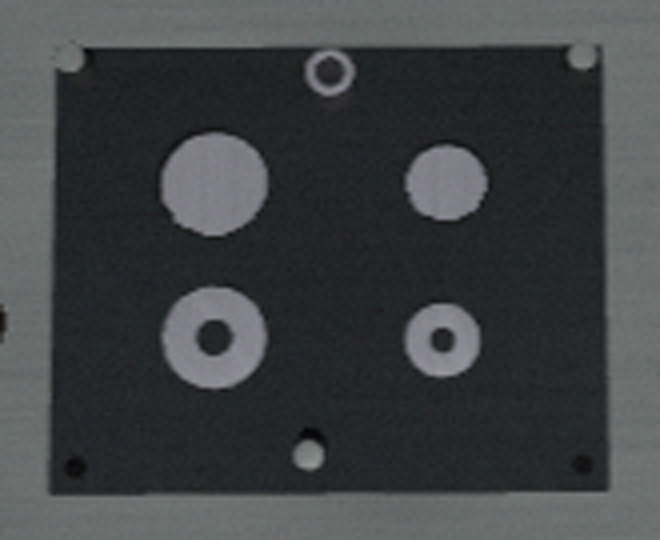

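The crop confirms both washers are silver and lie on the plate's near half: the large one on the left (+y) and the small one on the right. Next I'll fit the jig pose from the known geometry and cross-check it with the side camera.

```bash
python3 - <<'E'
from h import *
from scipy.optimize import least_squares
f=manip.grab_frame("top");r=manip.trace("jig","top")[0]["region"]
obs=[((115,145,65),(187.5,139.25)),((115,-145,65),(315.25,139.0)),((130,160,30),(183.5,137)),((130,-160,30),(320.5,136)),((-130,-160,30),(322,247.7)),((-130,160,30),(182.6,248.2)),
((50,68,22),(223.1,170.6)),((50,-68,22),(281.0,170.3))]
def W(p,q):
    c,s=np.cos(p[2]),np.sin(p[2]);x,y,z=np.array(q)/1000
    return np.array([p[0]+c*x-s*y,p[1]+s*x+c*y,z])
res=lambda p:np.concatenate([proj("top",W(p,a))-np.array(b) for a,b in obs])
s=least_squares(res,[.54,.06,0],loss="soft_l1");p=s.x;print(p,np.round(res(p).reshape(-1,2),1))
for q in((50,68,18),(50,-68,18)):print(W(p,q),proj("side",W(p,q)))
print("direct nest", ray("top",(223.1,170.6),.022),ray("top",(281.0,170.3),.022))
print("washers top",ray("top",(223.3,209.1),.04),ray("top",(280.35,209.75),.04))
g=save("side","side1",(180,170,340,310),4)
for q in("nest_large","nest_small","washer_large","washer_small","bush","pin","jig"):
    print(q,net("landmark_of",q,"side")[:4])
    if "washer" in q:
        for x in manip.trace(q,"side"):
            c,_=cv2.findContours(x["region"].astype(np.uint8),0,1);c=max(c,key=cv2.contourArea);e=cv2.fitEllipse(c);print(e[0],ray("side",e[0],.036))
E
```

```text
[ 0.54359532  0.05769211 -0.01504796] [[-0.6 -0.1]
 [ 0.2 -0.6]
 [ 0.3 -0.2]
 [-0.1  0.1]
 [ 0.3 -0.1]
 [-0.8  0.2]
 [ 0.2  0.3]
 [ 0.4  0.3]]
[0.59461288 0.12493204 0.018     ] [233.65188683 249.24570878]
[ 0.59256644 -0.01105256  0.018     ] [252.20736721 214.78551341]
direct nest [0.59545059 0.12531184 0.022     ] [ 0.5933797  -0.01019902  0.022     ]
washers top [0.50296269 0.12325366 0.04      ] [ 0.49878198 -0.00657497  0.04      ]
nest_large [(0.7, array([0.592 , 0.1204, 0.0193]))]
nest_small [(0.8, array([ 0.5975, -0.0128,  0.016 ]))]
washer_large [(0.93, array([ 0.3522,  0.1352, -0.0015])), (0.91, array([ 0.5164,  0.2842, -0.002 ])), (0.56, array([0.504 , 0.1263, 0.0268]))]
(269.2239685058594, 252.1165313720703) [0.50389418 0.12472079 0.036     ]
(330.35546875, 279.3441467285156) [0.3484433  0.16436207 0.036     ]
(222.8048858642578, 217.2489471435547) [0.65501221 0.04112422 0.036     ]
(244.9325714111328, 310.17108154296875) [0.50314048 0.30108272 0.036     ]
washer_small [(0.62, array([ 4.574e-01, -1.658e-01, -1.000e-04])), (0.59, array([ 0.4985, -0.002 ,  0.03  ])), (0.54, array([ 0.3534, -0.0502, -0.0019]))]
(285.7604675292969, 218.18380737304688) [ 0.49865844 -0.00536691  0.036     ]
(341.72930908203125, 227.72669982910156) [ 0.35330776 -0.01359653  0.036     ]
bush [(0.46, array([0.6467, 0.0529, 0.0291]))]
pin [(0.46, array([0.434 , 0.0663, 0.0329]))]
jig [(0.72, array([ 0.5448,  0.0568, -0.0018]))]
```

View pics/side1.png

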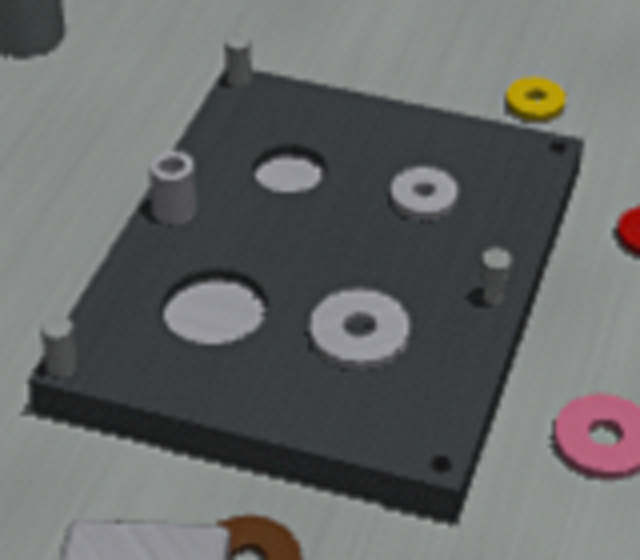

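```bash
python3 - <<'E'
from h import *
from scipy.spatial.transform import Rotation as R
s=manip.state();w,x,y,z=s["tool_rot"];M=R.from_quat([x,y,z,w]);A=M.as_matrix();print(A.round(4))
for sg in(1,-1):
    X=np.array([0,0,-1.]);Y=np.array([0,sg,0.]);T=np.column_stack([X,Y,np.cross(X,Y)])
    print(sg,(R.from_matrix(T)*M.inv()).as_rotvec())
print(np.array([.455,.124,.1])-s["tool_pos"])
E
```

```text
[[-0.000e+00  2.375e-01  9.714e-01]
 [ 1.000e-04  9.714e-01 -2.375e-01]
 [-1.000e+00  1.000e-04 -0.000e+00]]
1 [-6.34441222e-05 -2.85861809e-05  2.39759514e-01]
-1 [-4.16759991e-05  9.24956429e-05 -2.90183314e+00]
[ 0.30659472 -0.48312148 -0.1313244 ]
```

send_rows(
  motion=[
    [[1.9,-3.0,0,0,0,0.02],[1.9,-3.0,0,0,0,0.02],[1.9,-3.0,0,0,0,0.02],[1.9,-3.0,0,0,0,0.02],[1.9,-3.0,0,0,0,0.02],[1.9,-3.0,0,0,0,0.02],[1.9,-3.0,0,0,0,0.02],[1.9,-3.0,0,0,0,0.02],[1.9,-3.0,-0.5,0,0,0.02],[1.9,-3.0,-0.5,0,0,0.02],[1.9,-3.0,-0.5,0,0,0.02],[1.9,-3.0,-0.5,0,0,0.02]],
  ],
  fingers=0.6,
)

```text
time: 2.25
tool_pos: [0.3771, 0.2456, 0.2114]
tool_rot: [0.707, -0.0, 0.707, 0.001]
contact_force: [1.2, 0.3, 0.3]
gripper_width: 0.402
```

send_rows(
  motion=[
    [[2.0,-3.0,-1.5,0,0,0],[2.0,-3.0,-1.5,0,0,0],[2.0,-3.0,-2.0,0,0,0],[1.8,-3.2,-2.0,0,0,0],[0,0,-2.0,0,0,0],[0,0,-2.0,0,0,0],[0,0,-1.0,0,0,0],[0,0,-1.0,0,0,0],[0,0,0,0,0,0],[0,0,0,0,0,0]],
  ],
)

```text
time: 3.08
tool_pos: [0.4544, 0.1256, 0.0816]
tool_rot: [0.707, -0.0, 0.707, 0.0]
contact_force: [0.3, 0.3, 0.6]
gripper_width: 0.404
```

```bash
python3 - <<'E'
from h import *
save("side","s2",(180,150,360,290),4);save("top","t2",(170,125,335,260),4)
s=manip.state();print(s["tool_pos"],s["contact_force"],s["gripper_width"])
E
```

```text
[0.45524304 0.12574625 0.08274337] [-0.62219154 -0.82281393 -0.47525221] 0.39838527859492023
```

View pics/s2.png

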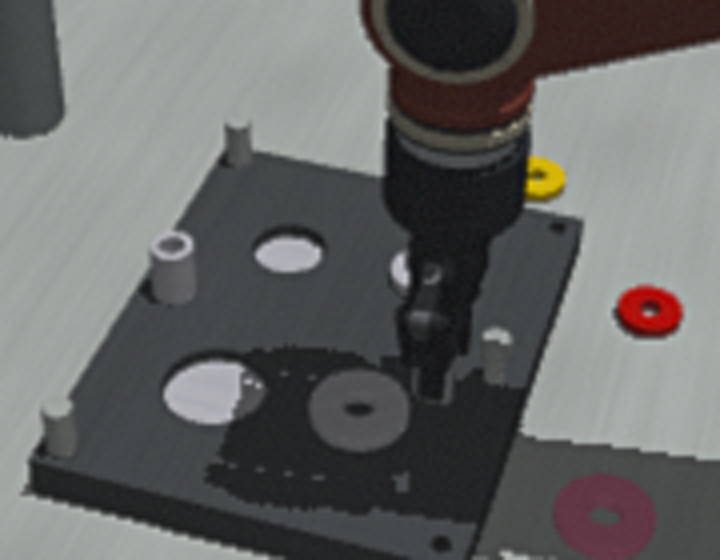

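View pics/t2.png

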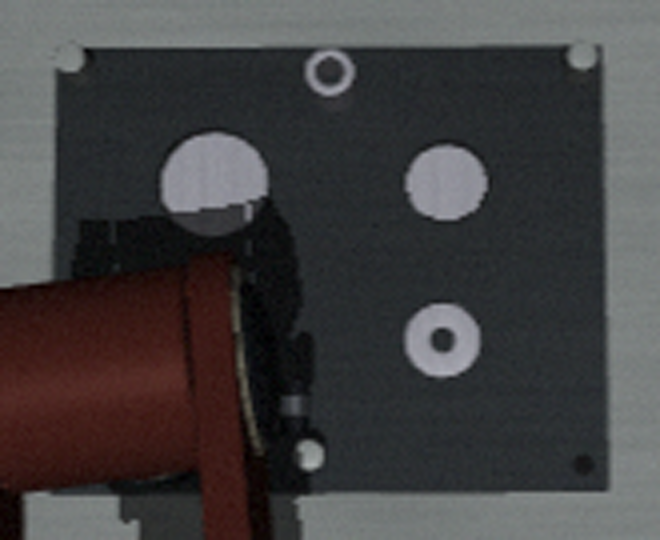

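send_rows(
  motion=[
    [[0,-0.1,-1.0,0,0,0],[0,0,-1.0,0,0,0],[0,0,-1.0,0,0,0],[0,0,-0.6,0,0,0],[0,0,-0.4,0,0,0],[0,0,-0.4,0,0,0],[0,0,-0.2,0,0,0],[0,0,-0.1,0,0,0],[0,0,0,0,0,0],[0,0,0,0,0,0]],
  ],
)

```text
time: 4.02
tool_pos: [0.4547, 0.1243, 0.0347]
tool_rot: [0.707, -0.0, 0.707, 0.0]
contact_force: [-0.3, 0.7, 0.3]
gripper_width: 0.401
```

```bash
python3 - <<'E'
from h import *
save("side","s3",(220,190,340,280),6)
for i in range(3):
    s=manip.state();print(s["tool_pos"],s["contact_force"])
E
```

```text
[0.45472947 0.12422776 0.03476217] [-0.25555367  0.85439182  0.71019458]
[0.45472947 0.12422776 0.03476217] [-0.25555367  0.85439182  0.71019458]
[0.45472947 0.12422776 0.03476217] [-0.25555367  0.85439182  0.71019458]
```

View pics/s3.png

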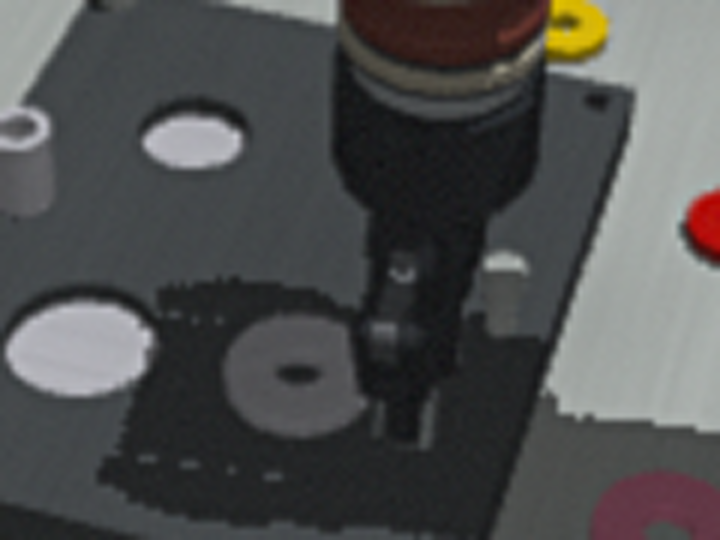

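send_rows(
  motion=[
    [[0,0,-0.1,0,0,0],[0,0,-0.1,0,0,0],[0,0,0,0,0,0],[0,0,0,0,0,0]],
  ],
)

```text
time: 4.4
tool_pos: [0.4543, 0.1242, 0.0323]
tool_rot: [0.707, -0.0, 0.707, 0.0]
contact_force: [-0.2, 0.1, 0.2]
gripper_width: 0.402
```

send_rows(
  motion=[
    [[0,0,-0.1,0,0,0],[0,0,0,0,0,0],[0,0,0,0,0,0]],
  ],
)

```text
time: 4.65
tool_pos: [0.4543, 0.1242, 0.0313]
tool_rot: [0.707, -0.0, 0.707, 0.0]
contact_force: [-0.4, 0.3, -0.5]
gripper_width: 0.399
```

send_rows(
  motion=[
    [[0.4,0,0,0,0,0],[0.4,0,0,0,0,0],[0.4,0,0,0,0,0],[0.4,0,0,0,0,0],[0.4,0.01,0,0,0,0],[0.4,0.01,0,0,0,0],[0.4,0.01,0,0,0,0],[0.4,0.01,0,0,0,0],[0.4,0.01,0,0,0,0],[0.4,0.01,0,0,0,0],[0.3,0,0,0,0,0],[0.1,0,0,0,0,0]],
  ],
)

```text
time: 5.65
tool_pos: [0.499, 0.1248, 0.0314]
tool_rot: [0.707, -0.0, 0.707, 0.0]
contact_force: [-0.4, -0.3, -0.3]
gripper_width: 0.396
```

```bash
python3 - <<'E'
from h import *
save("side","s4",(200,190,320,280),6)
s=manip.state();print(s["tool_pos"],s["contact_force"])
for x in manip.trace("washer_large","side"):
    c,_=cv2.findContours(x["region"].astype(np.uint8),0,1);c=max(c,key=cv2.contourArea);e=cv2.fitEllipse(c);print(e,ray("side",e[0],.036))
E
```

```text
[0.49888166 0.1247782  0.03141429] [ 0.50519208 -0.32853015 -0.43805975]
((330.29205322265625, 279.0391540527344), (20.459640502929688, 25.63825798034668), 100.50979614257812) [0.34874949 0.16352218 0.036     ]
((244.99923706054688, 310.02752685546875), (18.816537857055664, 25.16384506225586), 174.14755249023438) [0.50312899 0.30069637 0.036     ]
((253.09515380859375, 250.37257385253906), (16.044260025024414, 20.372282028198242), 148.9097442626953) [0.54228947 0.13085758 0.036     ]
```

View pics/s4.png

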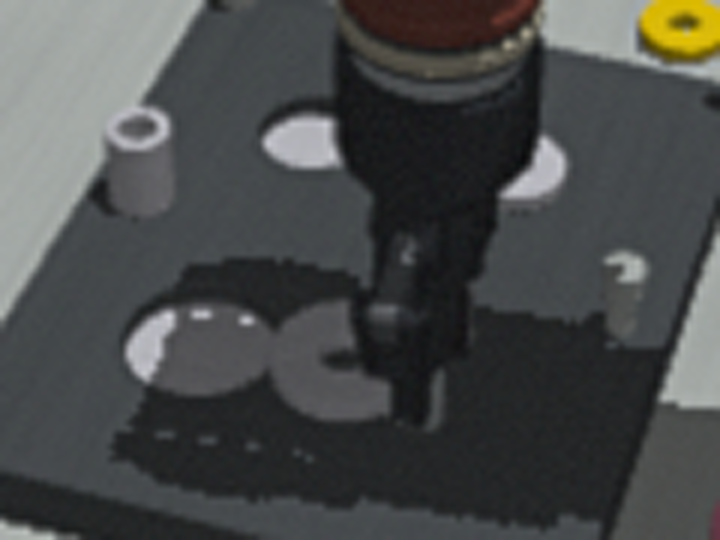

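```bash
python3 - <<'E'
from h import *
print(ray("side",(257.5,249.7),.039))
E
```

```text
[0.53204427 0.12833942 0.039     ]
```

send_rows(
  motion=[
    [[0.3,0.0,0,0,0,0],[0.4,0.01,0,0,0,0],[0.4,0.01,0,0,0,0],[0.4,0,0,0,0,0],[0.4,0,0,0,0,0],[0.4,0,0,0,0,0],[0.4,0,0,0,0,0],[0.4,0,0,0,0,0],[0.4,0,0,0,0,0],[0.4,0,0,0,0,0],[0.3,0,0,0,0,0],[0.1,0,0,0,0,0]],
  ],
)

```text
time: 6.75
tool_pos: [0.542, 0.125, 0.0315]
tool_rot: [0.707, -0.0, 0.707, 0.0]
contact_force: [-0.9, 0.6, 0.1]
gripper_width: 0.399
```

```bash
python3 - <<'E'
from h import *
save("side","s5",(200,190,320,280),6)
s=manip.state();print(s["tool_pos"],s["contact_force"])
E
```

```text
[0.54192883 0.12499688 0.03149568] [0.2489465  0.24179016 0.82145847]
```

View pics/s5.png

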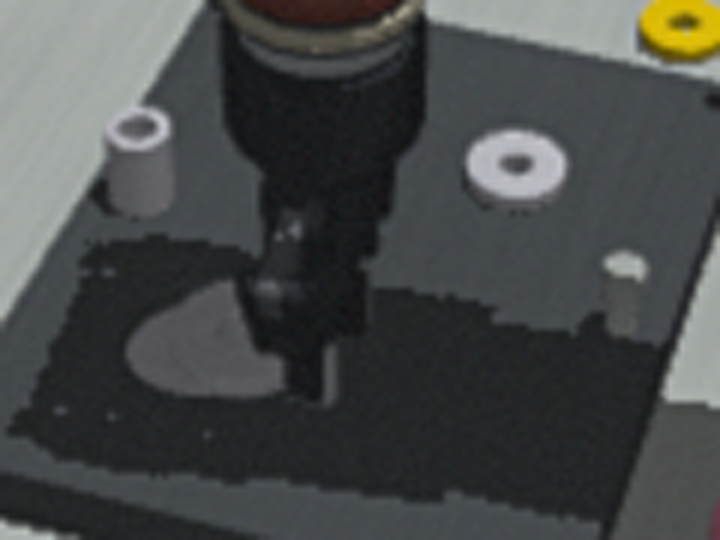

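send_rows(
  motion=[
    [[0.2,0,0,0,0,0],[0.2,0,0,0,0,0],[0.2,0,0,0,0,0],[0.2,0,0,0,0,0],[0.2,0,0,0,0,0],[0.2,0,0,0,0,0],[0.2,0,0,0,0,0],[0.2,0,0,0,0,0],[0,0,0,0,0,0]],
  ],
)

```text
time: 7.55
tool_pos: [0.5579, 0.125, 0.0315]
tool_rot: [0.707, -0.0, 0.707, 0.0]
contact_force: [-0.5, -0.9, -0.5]
gripper_width: 0.398
```

```bash
python3 - <<'E'
from h import *
save("side","s6",(200,190,320,280),6)
s=manip.state();print(s["tool_pos"],s["contact_force"])
E
```

```text
[0.55770178 0.12499307 0.03143621] [ 0.51383973  0.09257123 -0.27406081]
```

View pics/s6.png

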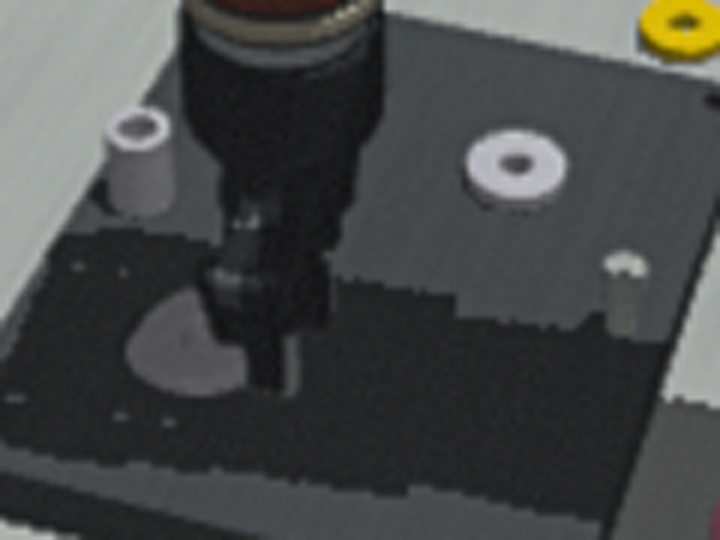

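send_rows(
  motion=[
    [[0.1,0,0,0,0,0],[0.1,0,0,0,0,0],[0.1,0,0,0,0,0],[0,0,0,0,0,0]],
  ],
)

```text
time: 7.93
tool_pos: [0.5606, 0.125, 0.0314]
tool_rot: [0.707, -0.0, 0.707, 0.0]
contact_force: [-0.3, -0.6, 0.0]
gripper_width: 0.396
```

```bash
python3 - <<'E'
from h import *
f=save("side","s7",(210,220,270,265),10)
g=f[220:265,210:270].astype(float);g=np.clip((g-30)*2.5,0,255).astype(np.uint8)
cv2.imwrite("pics/s7e.png",cv2.resize(g,None,fx=12,fy=12,interpolation=cv2.INTER_CUBIC)[:,:,::-1])
s=manip.state();print(s["tool_pos"],s["contact_force"])
E
```

```text
[0.56052871 0.12499003 0.03143518] [ 0.15963016  0.34862363 -0.59613987]
```

View pics/s7e.png

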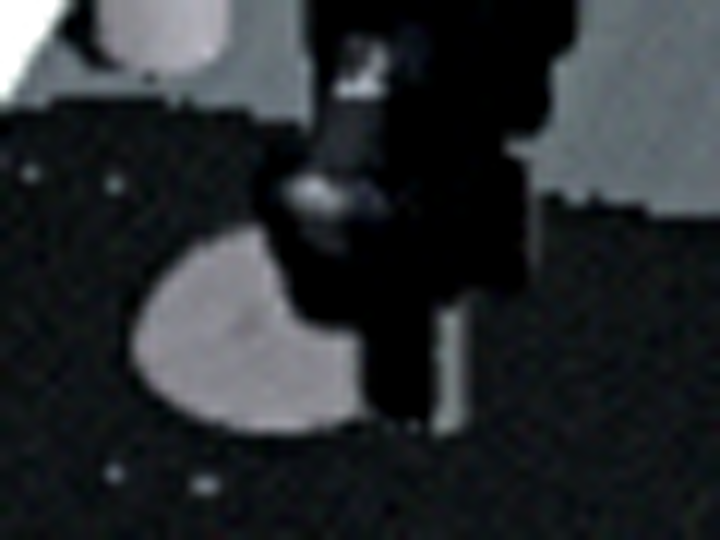

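send_rows(
  motion=[
    [[-0.5,0,0,0,0,0],[-0.5,0,0.5,0,0,0],[0,0,2.5,0,0,0],[0,0,2.5,0,0,0],[-1.5,-2,2,0,0,0],[-2.5,-3,0,0,0,0],[-2.5,-3.2,0,0,0,0],[-2.0,-2.5,0,0,0,0],[-1.5,-2.5,0,0,0,0],[0,0,0,0,0,0],[0,0,0,0,0,0]],
  ],
  fingers=0.7,
)

```text
time: 8.9
tool_pos: [0.4496, -0.0077, 0.1066]
tool_rot: [0.707, 0.001, 0.707, -0.001]
contact_force: [0.3, 0.4, 0.1]
gripper_width: 0.299
```

```bash
python3 - <<'E'
from h import *
f=save("side","s8",(180,170,340,290),5)
t=save("top","t8",(170,125,335,260),4)
g=cv2.cvtColor(f[225:275,195:265],cv2.COLOR_RGB2BGR);cv2.imwrite("pics/s8e.png",cv2.resize(g,None,fx=10,fy=10,interpolation=cv2.INTER_CUBIC))
s=manip.state();print(s["tool_pos"],s["contact_force"],s["gripper_width"])
print(net("landmark_of","washer_large","side"))
E
```

```text
[ 0.45060937 -0.00666717  0.10679068] [ 0.25842234 -0.78121277 -0.19660687] 0.30193282074815525
[(0.73, array([ 0.3516,  0.1329, -0.0017])), (0.67, array([0.5927, 0.1289, 0.0156])), (0.6, array([ 0.5176,  0.2817, -0.003 ]))]
```

View pics/s8.png

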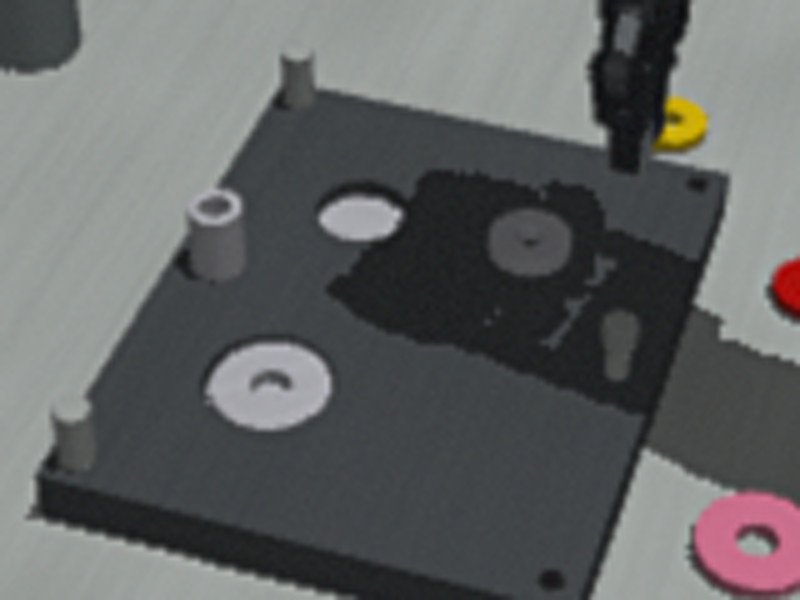

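View pics/t8.png

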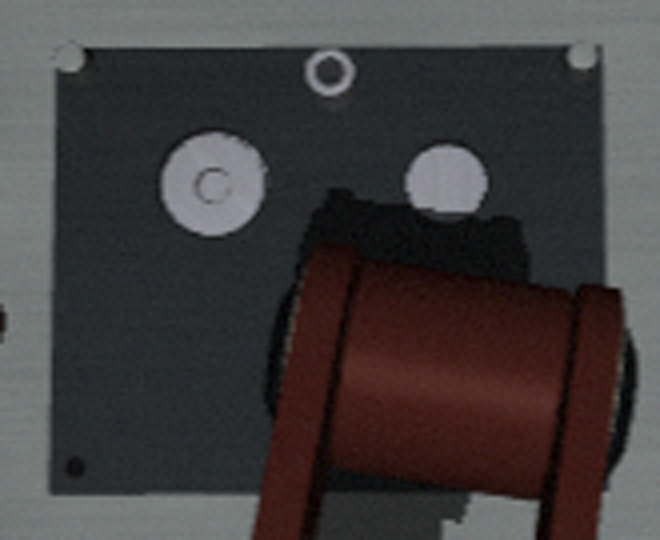

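View pics/s8e.png

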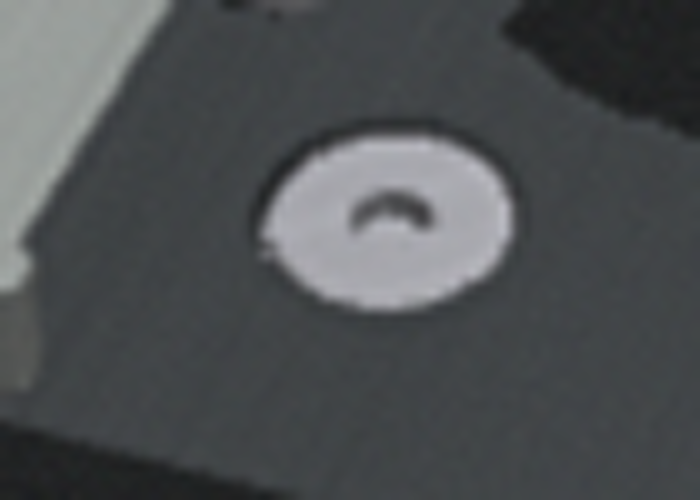

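The large washer is seated: its hole shows at crop (271,382), and the rim shadow is even all round. Next is the small one.

send_rows(
  motion=[
    [[0,0,-1.5,0,0,0],[0,0,-1.5,0,0,0],[0,0,-1.5,0,0,0],[0,0,-1.2,0,0,0],[0,0,-0.8,0,0,0],[0,0,-0.5,0,0,0],[0,0,-0.3,0,0,0],[0,0,-0.1,0,0,0],[0,0,0,0,0,0],[0,0,0,0,0,0]],
  ],
)

```text
time: 9.88
tool_pos: [0.451, -0.007, 0.0331]
tool_rot: [0.708, -0.0, 0.707, 0.0]
contact_force: [0.4, 0.2, 0.5]
gripper_width: 0.305
```

send_rows(
  motion=[
    [[0.4,0,0,0,0,0],[0.4,0,0,0,0,0],[0.4,0,0,0,0,0],[0.4,0,0,0,0,0],[0.4,-0.02,0,0,0,0],[0.4,-0.02,0,0,0,0],[0.4,-0.02,0,0,0,0],[0.4,-0.02,0,0,0,0],[0.4,-0.02,0,0,0,0],[0.4,-0.02,0,0,0,0],[0.3,-0.02,0,0,0,0],[0.1,0,0,0,0,0]],
  ],
)

```text
time: 10.88
tool_pos: [0.4949, -0.0085, 0.0324]
tool_rot: [0.707, -0.0, 0.707, 0.0]
contact_force: [-1.1, -0.0, -0.0]
gripper_width: 0.305
```

```bash
python3 - <<'E'
from h import *
f=save("side","s9",(210,170,330,260),6)
s=manip.state();print(s["tool_pos"],s["contact_force"],s["gripper_width"])
E
```

```text
[ 0.49487443 -0.0084413   0.03244834] [ 0.96341055  0.06958686 -0.12455772] 0.29945204503925726
```

View pics/s9.png

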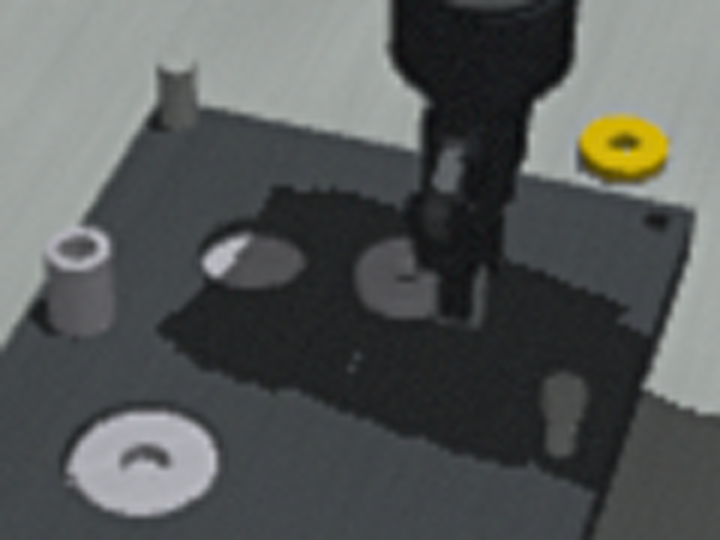

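send_rows(
  motion=[
    [[0.4,-0.02,0,0,0,0],[0.4,-0.02,0,0,0,0],[0.4,-0.02,0,0,0,0],[0.4,-0.02,0,0,0,0],[0.4,-0.02,0,0,0,0],[0.4,-0.02,0,0,0,0],[0.4,-0.02,0,0,0,0],[0.4,-0.02,0,0,0,0],[0.4,-0.02,0,0,0,0],[0.4,-0.02,0,0,0,0],[0.4,-0.02,0,0,0,0],[0.3,-0.01,0,0,0,0]],
  ],
)

```text
time: 11.93
tool_pos: [0.5419, -0.0107, 0.0324]
tool_rot: [0.707, -0.0, 0.707, 0.0]
contact_force: [-0.2, -0.2, 0.6]
gripper_width: 0.3
```

```bash
python3 - <<'E'
from h import *
print("before",ray("side",(278,216.3),.039))
f=save("side","s10",(210,170,330,260),6)
s=manip.state();print(s["tool_pos"],s["contact_force"],s["gripper_width"])
E
```

```text
before [ 0.51902974 -0.00300319  0.039     ]
[ 0.54234586 -0.01081442  0.03258623] [-0.04667188  0.20348863  0.60982404] 0.2990302867129172
```

View pics/s10.png

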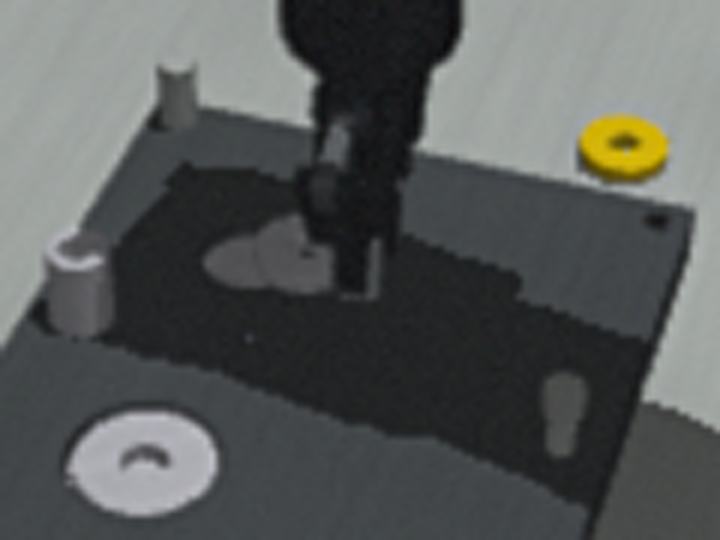

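send_rows(
  motion=[
    [[0.2,0,0,0,0,0],[0.2,0,0,0,0,0],[0.2,0,0,0,0,0],[0.2,0,0,0,0,0],[0.2,0,0,0,0,0],[0.2,0,0,0,0,0],[0.2,0,0,0,0,0],[0.2,0,0,0,0,0],[0.2,0,0,0,0,0],[0.2,0,0,0,0,0],[0.1,0,0,0,0,0],[0,0,0,0,0,0]],
  ],
)

```text
time: 12.98
tool_pos: [0.5627, -0.0107, 0.0324]
tool_rot: [0.707, -0.0, 0.707, 0.0]
contact_force: [-0.3, -0.1, -1.1]
gripper_width: 0.295
```

send_rows(
  motion=[
    [[0.1,0,0,0,0,0],[0.1,0,0,0,0,0],[0,0,0,0,0,0]],
  ],
)

```text
time: 13.23
tool_pos: [0.5645, -0.0107, 0.0324]
tool_rot: [0.707, -0.0, 0.707, 0.0]
contact_force: [-0.5, -0.9, 0.3]
gripper_width: 0.298
```

```bash
python3 - <<'E'
from h import *
f=save("side","s11",(210,170,330,260),6)
s=manip.state();print(s["tool_pos"],s["contact_force"],s["gripper_width"])
E
```

```text
[ 0.56446246 -0.01067912  0.03240789] [-0.08807732 -0.08153675 -0.33967584] 0.3036551439794602
```

View pics/s11.png

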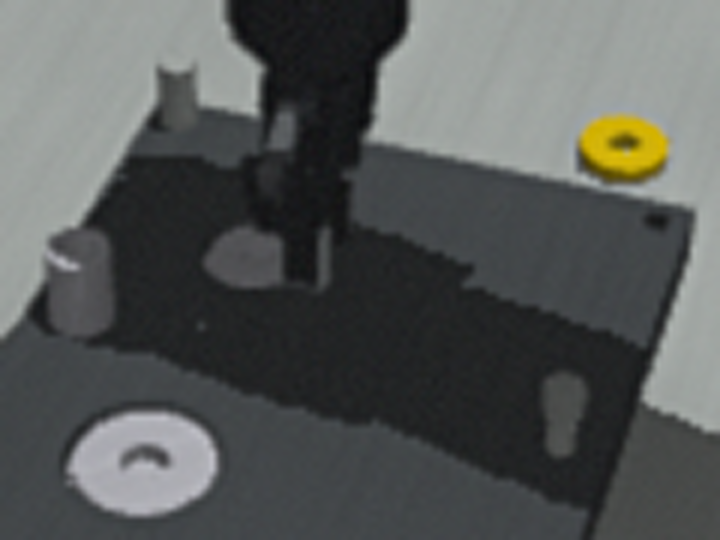

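send_rows(
  motion=[
    [[-0.5,0,0,0,0,0],[-0.5,0,0.5,0,0,0],[0,0,2.5,0,0,0],[0,0,3,0,0,0],[-1,-1,3,0,0,0],[-2.5,-2.5,2,0,0,0],[-2.5,-3,1,0,0,0],[-2.5,-3,0,0,0,0],[-2.5,-3,0,0,0,0],[-2,-3,0,0,0,0],[-1,-3,0,0,0,0],[0,0,0,0,0,0]],
  ],
)

```text
time: 14.28
tool_pos: [0.4122, -0.1993, 0.1529]
tool_rot: [0.707, 0.001, 0.707, -0.003]
contact_force: [1.2, -0.6, -0.6]
gripper_width: 0.296
```

send_rows(
  motion=[
    [[0,-2,0,0,0,0],[0,-2,0,0,0,0],[0,-1,0,0,0,0],[0,0,0,0,0,0]],
  ],
)

```text
time: 14.62
tool_pos: [0.4143, -0.2467, 0.1527]
tool_rot: [0.707, 0.0, 0.707, -0.001]
contact_force: [0.5, -0.1, -0.6]
gripper_width: 0.299
```

```bash
python3 - <<'E'
from h import *
f=save("side","s12",(180,160,340,280),5)
t=save("top","t12",(130,120,370,300),3)
for q in("washer_large","washer_small","bush","pin"):
    for c in("top","side"):print(q,c,net("landmark_of",q,c))
s=manip.state();print(s["tool_pos"],s["contact_force"])
E
```

```text
washer_large top [(0.78, array([ 0.3456,  0.1386, -0.0015])), (0.64, array([ 0.5191,  0.287 , -0.0014])), (0.59, array([0.5897, 0.1254, 0.0155]))]
washer_large side [(0.82, array([0.5927, 0.1278, 0.0149])), (0.77, array([ 5.176e-01,  2.819e-01, -1.000e-04])), (0.73, array([ 0.3522,  0.1365, -0.0028]))]
washer_small top [(0.75, array([ 0.592 , -0.012 ,  0.0183])), (0.57, array([ 3.562e-01, -4.810e-02,  2.000e-04])), (0.53, array([ 0.46  , -0.1658,  0.0008]))]
washer_small side [(0.73, array([ 0.356 , -0.0538, -0.003 ])), (0.66, array([ 0.4581, -0.1629, -0.0015])), (0.59, array([ 0.589 , -0.006 ,  0.0172]))]
bush top [(0.55, array([0.6472, 0.0491, 0.0293]))]
bush side [(0.52, array([0.6462, 0.0532, 0.0269]))]
pin top [(0.64, array([0.593 , 0.1275, 0.0157]))]
pin side [(0.51, array([0.4349, 0.067 , 0.0321]))]
[ 0.41447435 -0.24527102  0.15239735] [0.20277176 0.42783725 0.75734376]
```

View pics/s12.png

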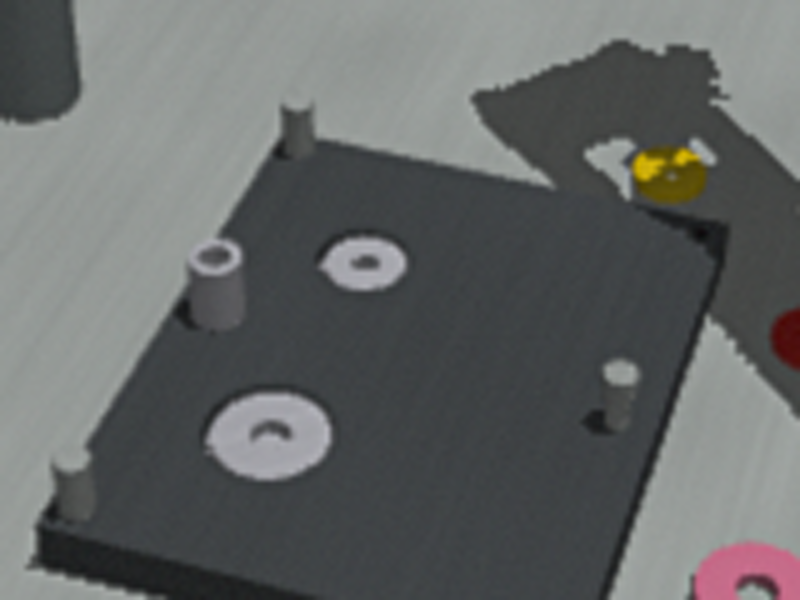

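View pics/t12.png

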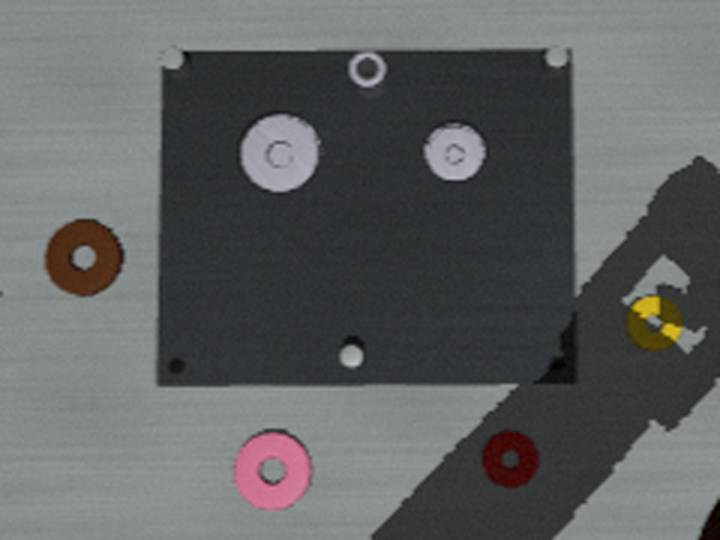

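```bash
python3 - <<'E'
from h import *
ims=[]
for cam,b in(("side",(235,200,270,225)),("top",(266,157,297,182))):
    f=manip.grab_frame(cam)[b[1]:b[3],b[0]:b[2]];f=cv2.resize(f,(400,300),interpolation=cv2.INTER_CUBIC);ims.append(f)
cv2.imwrite("pics/z13.png",np.hstack(ims)[:,:,::-1])
for cam in("side","top"):
    for q in("washer_small","washer_large"):
        for x in manip.trace(q,cam):
            c,_=cv2.findContours(x["region"].astype(np.uint8),0,1);c=max(c,key=cv2.contourArea);e=cv2.fitEllipse(c)
            p=ray(cam,e[0],.028)
            if .56<p[0]<.63:print(cam,q,np.round(e[0],1),np.round(e[1],1),p)
E
```

```text
side washer_small [251.9 212.3] [ 9.9 16. ] [ 0.59274953 -0.00941091  0.028     ]
side washer_large [232.7 246.9] [16.2 23.1] [0.59580834 0.1273568  0.028     ]
top washer_small [281.3 171.1] [17.9 18.3] [ 0.59030413 -0.01083266  0.028     ]
top washer_large [223.3 171.2] [23.9 24.8] [0.59279081 0.12407366 0.028     ]
```

View pics/z13.png

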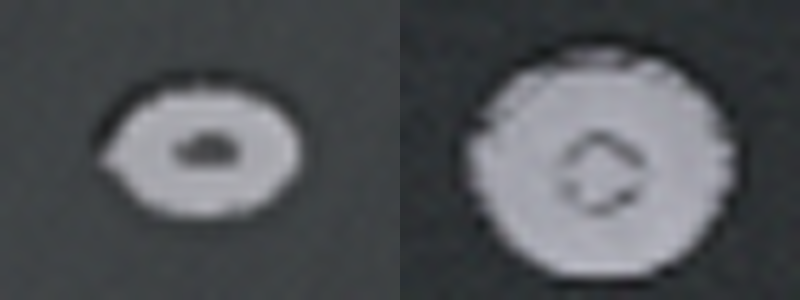

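```bash
python3 - <<'E'
from h import *
J=np.array([.54359532,.05769211]);a=-.01504796
def W(x,y,z):return np.array([J[0]+np.cos(a)*x-np.sin(a)*y,J[1]+np.sin(a)*x+np.cos(a)*y,z])
th=np.linspace(0,2*np.pi,200)
out=[]
for cam,b in(("side",(235,198,270,224)),("top",(266,157,301,183))):
    f=manip.grab_frame(cam)[b[1]:b[3],b[0]:b[2]];S=11;o=cv2.resize(f,None,fx=S,fy=S,interpolation=cv2.INTER_NEAREST)
    pts=lambda r,z:[((proj(cam,W(50+r*np.cos(t)/1000*1000/1000 if 0 else .05+r*np.cos(t),-.068+r*np.sin(t),z))-b[:2]+.5)*S).astype(int) for t in th]
    J0=lambda r,z,c:cv2.polylines(o,[np.array(pts(r,z))],True,c,1)
    J0(.024,.03,(0,255,0));J0(.022,.028,(255,0,0))
    out.append(o)
cv2.imwrite("pics/z14.png",np.hstack(out)[:,:,::-1])
E
```

```text
(no output)
```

View pics/z14.png

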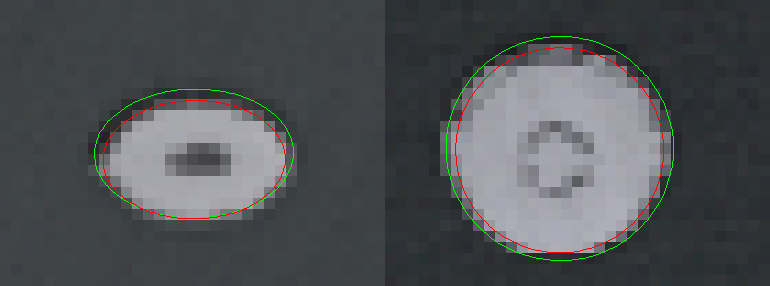

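```bash
python3 - <<'E'
from h import *
print(manip.job_done(),manip.state()["time"])
E
```

```text
the job is handed in; nothing more can be done
the job is handed in; nothing more can be done
```

Both washers are in their own nests, and I handed the job in at about 15 s on the robot's clock. I pushed each one from behind with both fingertips part-closed, without pinching or lifting it. The contact force stayed at about 1 N in every reading.

- **Seating:** both camera views show each washer inside its bore and looking flat. For the small one I overlaid the outline it should have when seated, and it matched to about a pixel. The networks put the undersides at 15–18 mm (nest floor: 18 mm). The large washer's 15–16 mm is within their 4 mm error.
- **Bystanders:** the bush, the pin and the four coloured look-alikes stayed where they were. I did not go near the hammer or the brush, and did not measure them again.
- **Checks that disagreed:** in the last top picture the pin network reported the large nest as the pin. The picture itself and the side camera both show the pin in its place. The two cameras differed by up to 3 mm on the seated washers' positions, roughly their calibration error.

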